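# Put the griddle press away through the sprung flaps

## Task

Put the rectangular griddle press away in the steel storage hopper: push it base first through the two sprung flaps in the hopper's top, hold them open while you lower it, and set it down gently, without dropping or ramming it, on the hidden shelf inside, standing flat with the long side of its plate along the long side of the hopper. Let go and withdraw so that both flaps spring shut over it, and do not disturb the round press or the other things standing about.

Things in the scene. Friction and masses are not known exactly. Their poses are not given: they have to be found in the camera images.
- press_center (a point): Rectangular griddle press, 75 mm high, 0.3 to 0.6 kg: dark steel plate 80 (its x) by 120 (its y) by 10 mm, wooden grip bar over its middle on two posts. The bar is 62 mm long along x, 20 mm thick along y, 57 to 75 mm above the underside; grasp it across the 20 mm from above. The point is at its centre, 37.5 mm above the underside; z up. It starts on the griddle or a low board (both 5 mm high).
- round_press_center (a point): The other press, to be left alone: the same wooden grip bar, but on a round plate of 104 mm diameter; 75 mm high. The point is at its centre, 37.5 mm above its underside.
- hopper: Fixed steel box 190 (x) by 270 (y, long side) by 185 mm high, walls 10 mm; origin at the centre of its underside. The whole top is a mouth closed by two sprung flaps. Inside is a level shelf filling the box, set by hand at any height from 18 to 58 mm above the worktop: unseen and not reported, feel for it. Its soft pad gives 1 mm per 4 N.
- flap_front (a joint): Flap on the hopper's -x side: plate 236 mm wide, 64 mm long, hinged 83.5 mm from the hopper's centre, 179 mm up; a soft brush seal that yields to anything covers the 39 mm between the two flaps. 0 = shut (level), grows as its free edge is pushed down, stop at 1.48 rad. Spring: 0.12 N m when shut, 0.24 fully open; the press, and later the gripper's body, feel up to about 12 N from both flaps.
- flap_rear (a joint): The same flap, mirrored, on the hopper's +x side; both are slippery. They shut over a press that stands anywhere on the shelf.
- timer: Kitchen timer, 62 mm wide, 54 mm high; bystander. Origin at the centre of its underside.
- bowl: Small steel bowl, 115 mm wide, 38 mm high; bystander. Origin at the centre of its underside.
- shaker: Steel shaker, 69 mm wide, 96 mm high; bystander. Origin at the centre of its underside.
- sq_oil: Squeeze bottle, 45 mm wide, 178 mm high; bystander. Origin at the centre of its underside. It stands near the fixed overhead shelf along the back (x > 0.66 m, y < 0.19 m, 0.41 to 0.51 m high): keep arm and wrist clear of that.

How it is judged:
On the way:
1. both flaps are held open with the press in the mouth between them (value of joint each of flap_front, flap_rear above 0.35 rad and z of press_center in the frame of hopper below 0.21 m), for 0.1 s.
At the end, for the whole second after the job is handed in: The rectangular press stands flat (within about 5 degrees) on the shelf inside the hopper, released and at rest, the long side of its plate within 15 degrees of the hopper's long side, and both flaps are shut (within 0.08 rad) (x of press_center in the frame of hopper between -0.06 and 0.06 m and y of press_center in the frame of hopper between -0.08 and 0.08 m and z of press_center in the frame of hopper between 0.04 and 0.105 m and angle between press_center's own z axis and vertical below 0.08 rad and angle between the y axis of press_center and the y axis of hopper, either way round below 0.26 rad and value of joint each of flap_front, flap_rear below 0.08 rad and velocity of joint each of flap_front, flap_rear below 0.1 rad/s); the robot touches nothing.
It fails at once if the press is dropped (it falls faster than 0.35 m/s while not held, about 6 mm of free fall) (linear speed of press above 0.35 m/s and contact force between press and the fingers below 0.05 N).
It fails at once if the press is rammed against the hopper, its flaps or its shelf with more than 35 N (contact force between press and hopper above 35 N).
It fails at once if the round press, timer, bowl, shaker or squeeze bottle is moved more than 20 mm (distance of any of round_press_center, timer, bowl, shaker, sq_oil from where it was at the start of the episode above 0.02 m).
It also fails if it takes over 51 s, if anything falls off the work surface, if the arm or the gripper's body presses on something with over 40 N, if the wrist force passes 120 N, or if a joint passes its speed limit or range.

## Robot

A 6-joint arm with a two-finger parallel gripper is mounted at the origin on a cart in front of the work surface, level with it; the furniture and walls round the work are solid. World frame = base frame: x ahead of the robot, y to its left, z up, the work surface at z = 0. Lengths are in m, angles in rad, forces in N, time in s.
With the tool pointing down it reaches from about 0.25 to 0.775 m from the base axis. Payload 4 kg.
Tool frame: the origin (TCP) lies midway between the tips of the shut fingers; the grasp point (between the pads) lies 19 mm behind it; y points along the fingers, x is the direction in which the jaws open and shut, and the axes are right-handed (so a half turn about y gives the same grasp; the last joint's range is limited). The gripper opens to 94 mm and grips with 3 to 60 N. Pads are 16 mm wide; open, the fingers measure 119 mm over their backs; the gripper's body (75 mm by 177 mm) begins 78 mm behind the grasp point.
Start: joints at [1.225, 0.087, 1.371, -0, 1.684, -0.103], TCP at [0.132, 0.534, 0.206] pointing down, gripper open.
Joint ranges: [-3.1, 3.1], [-0.76, 2.03], [0.27, 2.55], [-1.08, 4.22], [0.17, 2.65], [-2.57, 2.57]. Speed limits (rad/s): [2.79, 2.79, 3.14, 3.14, 3.14, 3.14].

## Interface

Orientations are given as [roll, pitch, yaw] about the fixed x, y, z axes, in that order (R = Rz(yaw) Ry(pitch) Rx(roll)).
In Python, from bench import robot gives the robot as it stands.
- The arm moves only by the shell command python3 -m creep 'ROWS'. ROWS is JSON, a list of rows, each a list of 7 numbers: the shift along the tool's x, y, z in mm, then the turn, a rotation vector about the tool's x, y, z in degrees, then the closure in counts, from 0 (fully open) to 255 (shut). A call has 1 to 5 rows; each row is the pose to reach, as a shift and turn from the pose commanded when the call began, along the tool's axes at that moment; what a row does not reach only later rows make up. A row lasts 1/8 s, in which the tool goes at most 62.5 mm and 10.7 degrees, less where a joint would pass 70% of its speed; a pose out of reach is approached as far as the arm can. A call with a gripper value outside its range is refused whole. The fingers move at their own pace and stop on an object; the grip force is fixed at half the most. Time passes only in rows, so rows that repeat a pose let the fingers close. It gives the time, the measured TCP pose, the force and the opening at its end, in the units of the state.
- robot.get_obs(): the state, without advancing time (a new reading comes with each control period).
- robot.snapshot(name): name is "side" or "top" or "wrist"; returns a dict with "color" (420x560x3 uint8, blue, green, red), "fx", "fy", "cx", "cy" (pixels), "k1" (the pictures are not rectified: a ray, as slopes to the right and down, at radius r is drawn at 1 + k1 r^2 times it, then the intrinsics apply), "world_from_camera" (4x4, takes a point from camera to world coordinates); the wrist camera has in their place "mount" (4x4, takes a point from camera to tool coordinates, whose origin is the TCP and whose axes are the tool frame's). Camera axes: x right, y down, z forward; pixel columns grow to the right and rows downward; lengths in m; the calibration is good to about 2 mm. A picture is of the moment at which its call begins: read the wrist's pose just before it. There is no depth.
- robot.close_job(): hands the job in, once; it reports no verdict.
Trained networks look in the newest picture that a camera, given by its name, has taken for a name from the list of things; names that differ only in an ending like _2 or _b are one class to them, and where a whole thing is asked for, a point or a joint stands for the part that bears it (a point fixed in the world has none). Each returns a list of dicts, best first, with "p" (0 to 1); they miss things now and then, are a little off and sometimes report something else, mostly with a low value. They report only what shows in the picture. A call takes as long as a camera call.
- robot.spot_in(name, camera): "point" ([x, y, z] in m, in world coordinates, good to about 4 mm: the middle of the surface that is visible of it).
- robot.landmark_of(name, camera): "point" ([x, y, z] in m, in world coordinates, good to about 4 mm: a listed point, or the origin of a listed thing).
The state is a dict: "time": time; "joint_positions": joint angles; "qvel": joint speeds; "joint_torque": joint torques, N m; "tool_pos": TCP position; "ee_rot": TCP orientation; "wrist_force": force on the tool from outside, world axes, zero at the start; "wrist_torque": the same for the moment, N m; "width": finger opening in m.
Only numpy, scipy, OpenCV 4.12 (cv2) and the standard library are available. Lean on these libraries where they do the work, as an engineer would, in place of code of your own. Each camera call takes 0.05 s, during which the arm holds its last target.

## Working session

There is one attempt and no reset: what is moved stays moved. The work goes in short steps, Python scripts to look and compute and a shell command to move; the robot and the scene stay as the last step left them, time stands still between calls to the robot, and variables do not carry over. Pictures are saved under pics/ and viewed, and the job is handed in when it is done.

```bash
ls; mkdir -p pics; python3 - <<'E'
from bench import robot
import cv2
o=robot.get_obs(); print({k:(v if isinstance(v,(int,float)) else [round(float(x),4) for x in v]) for k,v in o.items()})
for c in("side","top"):
    s=robot.snapshot(c); cv2.imwrite(f"pics/{c}0.png",s["color"])
    print(c,s["fx"],s["cx"],s["cy"],s["k1"],s["world_from_camera"])
    for n in ["press_center","round_press_center","hopper","timer","bowl","shaker","sq_oil"]:
        print(n,[([round(float(x),3) for x in d["point"]],round(d["p"],2)) for d in robot.landmark_of(n,c)])
E
```

```text
pics
{'time': 0.0, 'joint_positions': [1.2249, 0.0879, 1.3723, -0.0, 1.6836, -0.1031], 'qvel': [0.0014, -0.0002, 0.0015, 0.001, 0.0009, 0.0006], 'joint_torque': [-0.0005, -34.0175, -30.243, 0.0718, 0.0328, -0.0002], 'tool_pos': [0.132, 0.5333, 0.2043], 'ee_rot': [-1.5706, 0.0022, 1.328], 'wrist_force': [-0.8616, -0.6581, 0.3705], 'wrist_torque': [0.0522, 0.0268, -0.0343], 'width': 0.09429654526452547}
side 474.4864799477603 270.82281262371913 212.95985014245016 -0.16268259112420613 [[ 0.91468867 -0.25470346  0.31380054  0.07207889]
 [-0.40413277 -0.58527858  0.70294074 -1.05460373]
 [ 0.00461929 -0.76978901 -0.63828171  1.06491793]
 [ 0.          0.          0.          1.        ]]
press_center [([0.54, 0.251, 0.039], 0.62)]
round_press_center [([0.482, -0.337, 0.042], 0.8), ([0.539, 0.25, 0.041], 0.18)]
hopper [([0.526, -0.032, -0.001], 0.86)]
timer [([0.32, -0.284, 0.002], 0.92), ([0.525, -0.033, -0.0], 0.26)]
bowl [([0.357, 0.263, -0.002], 0.96), ([0.479, -0.339, 0.039], 0.54)]
shaker [([0.651, -0.359, 0.003], 0.73), ([0.705, -0.025, -0.002], 0.43)]
sq_oil [([0.703, -0.025, -0.003], 0.66)]
top 535.2868236559882 287.18791541157367 216.24295334900023 -0.15285722547333533 [[ 0.00903167 -0.98447862  0.175272    0.259103  ]
 [-0.99994167 -0.00785338  0.00741508 -0.02540748]
 [-0.00592351 -0.17532875 -0.98449212  1.66294848]
 [ 0.          0.          0.          1.        ]]
press_center [([0.534, 0.253, 0.043], 0.9)]
round_press_center [([0.477, -0.337, 0.042], 0.77), ([0.32, -0.285, 0.0], 0.74)]
hopper [([0.523, -0.032, -0.002], 0.58), ([0.319, -0.282, 0.001], 0.17)]
timer [([0.32, -0.283, 0.001], 0.8)]
bowl [([0.357, 0.256, -0.001], 0.77)]
shaker [([0.654, -0.359, -0.003], 0.58)]
sq_oil [([0.703, -0.021, 0.0], 0.68)]
```

View pics/side0.png

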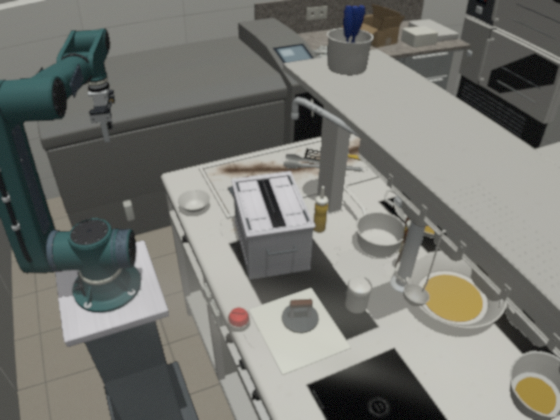

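View pics/top0.png

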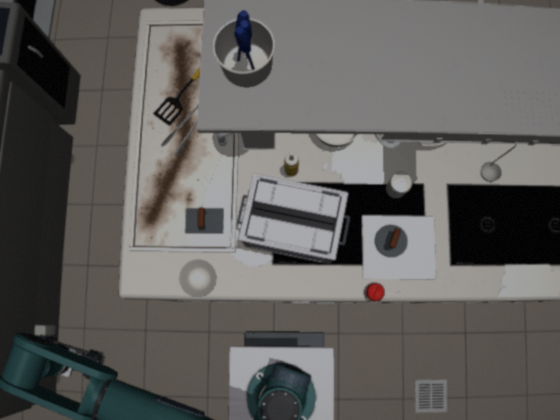

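The top view shows the rectangular press on the griddle at (205,220) and the hopper at (293,218), turned a little. I'll zoom in to measure the yaws.

```bash
python3 - <<'E'
import cv2
im=cv2.imread("pics/top0.png")
a=cv2.resize(im[160:280,170:370],None,fx=4,fy=4,interpolation=cv2.INTER_CUBIC); cv2.imwrite("pics/z1.png",a)
b=cv2.resize(im[195:245,175:240],None,fx=12,fy=12,interpolation=cv2.INTER_CUBIC); cv2.imwrite("pics/z2.png",b)
E
```

```text
(no output)
```

View pics/z1.png

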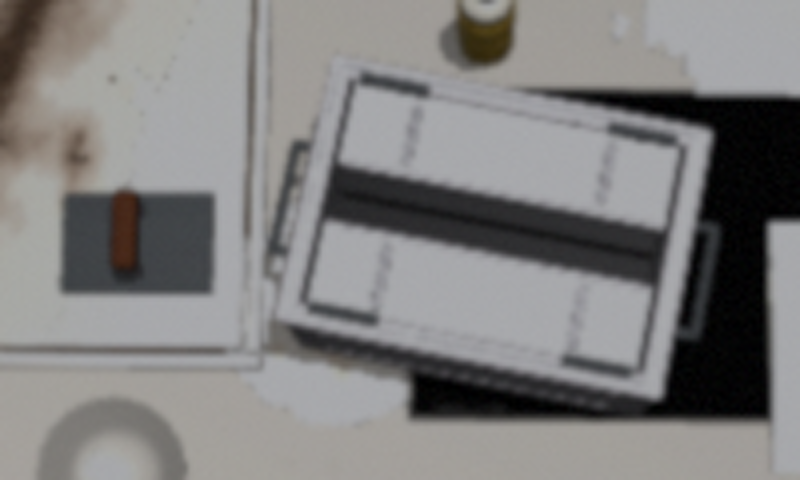

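View pics/z2.png

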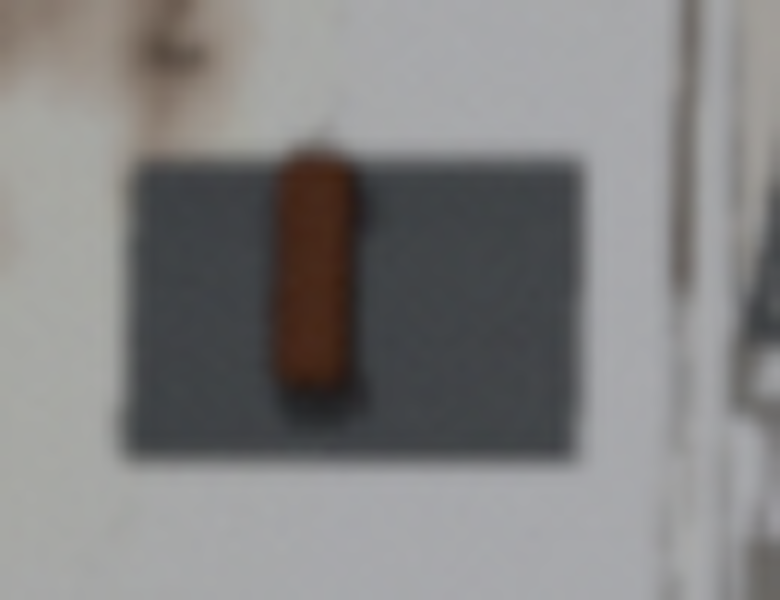

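```bash
cat > h.py <<'E'
import numpy as np, cv2
from bench import robot
def undist(s,uv):
    x=(uv[0]-s["cx"])/s["fx"]; y=(uv[1]-s["cy"])/s["fy"]; r=np.hypot(x,y)
    u=r
    for _ in range(20): u=r/(1+s["k1"]*u*u)
    k=u/r if r>0 else 1
    return np.array([x*k,y*k,1.])
def onplane(s,uv,z,T=None):
    T=np.array(s["world_from_camera"]) if T is None else T
    d=T[:3,:3]@undist(s,uv); p=T[:3,3]; return p+d*(z-p[2])/d[2]
def st():
    o=robot.get_obs(); print({k:(round(v,4) if isinstance(v,(int,float)) else [round(float(x),4) for x in v]) for k,v in o.items() if k in("time","joint_positions","tool_pos","ee_rot","wrist_force","width")}); return o
E
python3 - <<'E'
from h import *
s=robot.snapshot("top")
q=np.array([[140,160],[578,160],[576,458],[126,458]])/12.+[175,195]
P=np.array([onplane(s,u,.015) for u in q]); print("plate",P.round(4),P.mean(0))
b=np.array([[318,150],[312,388]])/12.+[175,195]
B=np.array([onplane(s,u,.08) for u in b]);print("bar",B.round(4),B.mean(0),np.degrees(np.arctan2(*(B[0]-B[1])[[1,0]])))
e=P[0]-P[1]+P[3]-P[2];print("press yaw (y axis)",np.degrees(np.arctan2(-e[0],e[1])))
q=np.array([[335,60],[713,130],[660,400],[280,325]])/4.+[170,160]
P=np.array([onplane(s,u,.185) for u in q]); print("hop",P.round(4),P.mean(0),np.linalg.norm(P[0]-P[1]),np.linalg.norm(P[1]-P[2]))
e=P[0]-P[1]+P[3]-P[2];print("hop yaw",np.degrees(np.arctan2(-e[0],e[1])))
e=P[0]-P[3]+P[1]-P[2];print("hop yaw x",np.degrees(np.arctan2(e[1],e[0])))
st()
E
```

```text
plate [[0.5753 0.3045 0.015 ]
 [0.5761 0.1886 0.015 ]
 [0.4973 0.1867 0.015 ]
 [0.4961 0.3049 0.015 ]] [0.53621957 0.24617345 0.015     ]
bar [[0.5657 0.2462 0.08  ]
 [0.505  0.2454 0.08  ]] [0.53535329 0.24581194 0.08      ] 0.6967477027692687
press yaw (y axis) 0.48403352536099364
hop [[ 0.6408  0.0821  0.185 ]
 [ 0.5919 -0.1866  0.185 ]
 [ 0.4002 -0.1478  0.185 ]
 [ 0.4504  0.1166  0.185 ]] [ 0.52082649 -0.03391572  0.185     ] 0.2730362122197774 0.19555185765922573
hop yaw -10.53187088570891
hop yaw x -10.861108711803631
{'time': 0.85, 'joint_positions': [1.2248, 0.0872, 1.3707, 0.0, 1.6836, -0.1031], 'tool_pos': [0.1323, 0.5339, 0.2055], 'ee_rot': [-1.5708, -0.0001, 1.328], 'wrist_force': [-0.4063, -1.0058, 0.3977], 'width': 0.094}
```

```bash
cat >> h.py <<'E'
from scipy.spatial.transform import Rotation as Ro
def plan(p,yaw,roll=-np.pi/2):
    o=robot.get_obs(); R=Ro.from_euler("xyz",o["ee_rot"]); T=Ro.from_euler("xyz",[roll,0,np.radians(yaw)])
    print("shift mm",(R.inv().apply(np.array(p)-o["tool_pos"])*1000).round(1),"turn deg",np.degrees((R.inv()*T).as_rotvec()).round(2))
E
python3 - <<'E'
from h import *
plan([.536,.246,.16],90.6)
E
```

```text
shift mm [-182.4   45.5 -461.1] turn deg [ 0.000e+00 -1.451e+01  1.000e-02]
```

```bash
python3 -m creep '[[-182,45,-461,0,-14.5,0,0],[-182,45,-461,0,-14.5,0,0],[-182,45,-461,0,-14.5,0,0],[-182,45,-461,0,-14.5,0,0],[-182,45,-461,0,-14.5,0,0]]'; python3 - <<'E'
from h import *
plan([.536,.246,.16],90.6)
E
```

```text
time: 1.48
tool_pos: [0.383, 0.3553, 0.1778]
ee_rot: [-1.571, -0.001, 1.581]
wrist_force: [1.2, 1.9, 0.3]
width: 0.0941
shift mm [-110.9   17.8 -151.8] turn deg [ 0.04 -0.    0.04]
```

```bash
python3 -m creep '[[-109,18,-151,0,0,0,0],[-109,18,-151,0,0,0,0],[-109,18,-151,0,0,0,0],[-109,18,-151,0,0,0,0],[-109,18,-151,0,0,0,0]]'; python3 - <<'E'
from h import *
o=st(); s=robot.snapshot("wrist"); cv2.imwrite("pics/w1.png",s["color"]); print(s["mount"])
T=np.eye(4);T[:3,:3]=Ro.from_euler("xyz",o["ee_rot"]).as_matrix();T[:3,3]=o["tool_pos"]
np.save("T1.npy",T@np.array(s["mount"]))
for n in["press_center"]: print([(np.round(d["point"],3),d["p"]) for d in robot.landmark_of(n,"wrist")])
plan([.536,.246,.053],90.6)
E
```

```text
time: 2.1
tool_pos: [0.5334, 0.2492, 0.1595]
ee_rot: [-1.57, -0.0, 1.581]
wrist_force: [-0.0, 0.9, -0.6]
width: 0.0939
{'time': 2.1, 'joint_positions': [0.3403, 0.1865, 1.3502, 0.0008, 1.6055, -1.2403], 'tool_pos': [0.5334, 0.2492, 0.1595], 'ee_rot': [-1.5699, -0.0005, 1.5806], 'wrist_force': [-0.0249, 0.8847, -0.5769], 'width': 0.0939}
[[ 9.99999281e-01  8.12584080e-04 -8.82277531e-04 -7.08649406e-04]
 [ 1.05326432e-03 -2.42955611e-01  9.70036835e-01 -1.77173844e-01]
 [ 5.73882212e-04 -9.70037067e-01 -2.42956292e-01  6.97284832e-02]
 [ 0.00000000e+00  0.00000000e+00  0.00000000e+00  1.00000000e+00]]
[(array([0.541, 0.246, 0.044]), 0.59)]
shift mm [ -4.2 107.1  -3.1] turn deg [0.01 0.08 0.03]
```

View pics/w1.png

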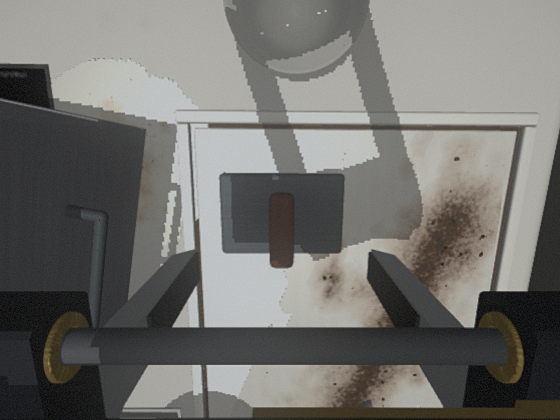

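```bash
python3 - <<'E'
from h import *
s=robot.snapshot("wrist");T=np.load("T1.npy")
for uv in [(269,230),(293,230),(282,193),(282,268)]: print(uv,onplane(s,uv,.08,T).round(4))
for uv in [(220,173),(344,173),(344,253),(220,253)]: print(uv,onplane(s,uv,.015,T).round(4))
st()
im=s["color"][160:280,200:360];cv2.imwrite("pics/w1z.png",cv2.resize(im,None,fx=4,fy=4))
E
```

```text
(269, 230) [0.535  0.2374 0.08  ]
(293, 230) [0.5348 0.2561 0.08  ]
(282, 193) [0.5058 0.2473 0.08  ]
(282, 268) [0.5665 0.2479 0.08  ]
(220, 173) [0.498  0.1888 0.015 ]
(344, 173) [0.4968 0.3051 0.015 ]
(344, 253) [0.576  0.3094 0.015 ]
(220, 253) [0.5773 0.1861 0.015 ]
{'time': 2.25, 'joint_positions': [0.3427, 0.1849, 1.3506, 0.0003, 1.6053, -1.2405], 'tool_pos': [0.5327, 0.2503, 0.1603], 'ee_rot': [-1.5714, -0.0006, 1.5832], 'wrist_force': [-1.1251, -0.234, 0.0755], 'width': 0.0942}
```

View pics/w1z.png

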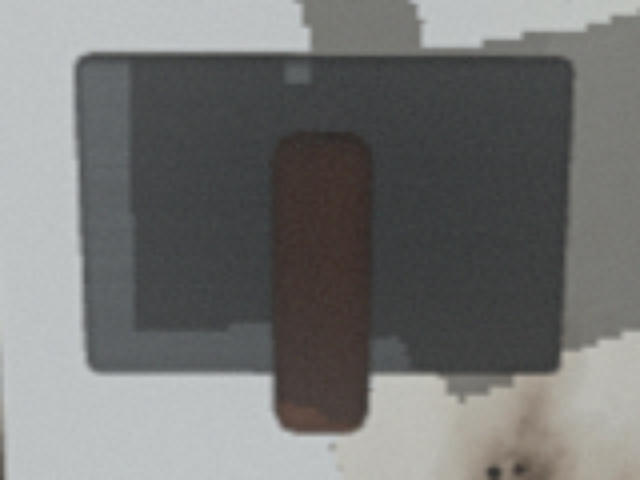

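```bash
python3 -m creep '[[-3,50,-3,0,0,0,0],[-3,90,-3,0,0,0,0],[-3,107,-3,0,0,0,0],[-3,107,-3,0,0,0,0],[-3,107,-3,0,0,0,150]]'; python3 -m creep '[[0,0,0,0,0,0,255],[0,0,0,0,0,0,255],[0,0,0,0,0,0,255],[0,0,0,0,0,0,255],[0,0,0,0,0,0,255]]'
```

```text
time: 2.88
tool_pos: [0.5379, 0.247, 0.0551]
ee_rot: [-1.575, -0.001, 1.582]
wrist_force: [0.2, 0.0, 0.2]
width: 0.0873
time: 3.5
tool_pos: [0.5366, 0.246, 0.0526]
ee_rot: [-1.571, -0.0, 1.581]
wrist_force: [-0.4, -0.5, 0.6]
width: 0.0373
```

```bash
python3 -m creep '[[0,0,0,0,0,0,255],[0,0,0,0,0,0,255],[0,0,0,0,0,0,255],[0,0,0,0,0,0,255],[0,0,0,0,0,0,255]]'; python3 -m creep '[[0,-2,0,0,0,0,255],[0,-10,0,0,0,0,255],[0,-30,0,0,0,0,255],[0,-60,0,0,0,0,255],[0,-60,0,0,0,0,255]]'
```

```text
time: 4.12
tool_pos: [0.5366, 0.2464, 0.0527]
ee_rot: [-1.571, -0.0, 1.581]
wrist_force: [-0.0, 1.6, -0.5]
width: 0.0198
time: 4.75
tool_pos: [0.5388, 0.2466, 0.1161]
ee_rot: [-1.577, -0.002, 1.581]
wrist_force: [-0.7, 0.7, -3.7]
width: 0.0197
```

```bash
python3 -m creep '[[0,-50,0,0,0,0,255],[0,-100,0,0,0,0,255],[0,-150,0,0,0,0,255],[0,-168,0,0,0,0,255],[0,-168,0,0,0,0,255]]'; python3 - <<'E'
from h import *
plan([.521,-.033,.281],79.3)
s=robot.snapshot("wrist");cv2.imwrite("pics/w2.png",s["color"])
E
```

```text
time: 5.38
tool_pos: [0.5372, 0.2461, 0.2815]
ee_rot: [-1.573, -0.001, 1.581]
wrist_force: [-0.1, -0.0, -5.2]
width: 0.0198
shift mm [-279.     0.3   19. ] turn deg [ 0.12 11.28  0.05]
```

View pics/w2.png

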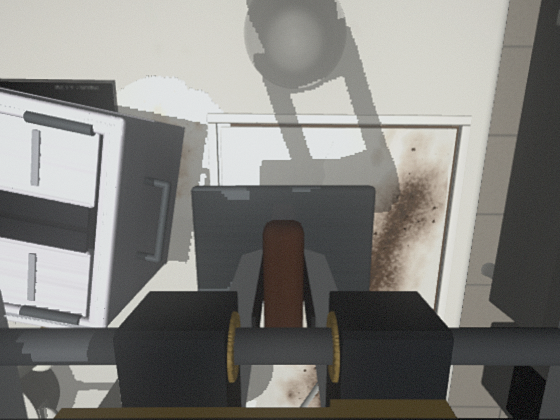

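The press is held, centred and level in the fingers (bar at 263–305 px). I'll carry it over the hopper next.

```bash
python3 -m creep '[[-55,0,4,0,4,0,255],[-110,0,8,0,8,0,255],[-165,0,12,0,11.3,0,255],[-220,0,16,0,11.3,0,255],[-279,0,19,0,11.3,0,255]]'; python3 -m creep '[[0,0,0,0,0,0,255],[0,0,0,0,0,0,255]]'; python3 - <<'E'
from h import *
st()
for c in("top","wrist","side"):
    s=robot.snapshot(c);cv2.imwrite(f"pics/{c}3.png",s["color"])
plan([.521,-.033,.281],79.3)
E
```

```text
time: 6.05
tool_pos: [0.5192, -0.0345, 0.2775]
ee_rot: [-1.566, -0.0, 1.384]
wrist_force: [0.3, -0.9, -3.3]
width: 0.0197
time: 6.3
tool_pos: [0.5198, -0.0329, 0.2784]
ee_rot: [-1.567, -0.001, 1.383]
wrist_force: [-0.0, -0.7, -3.3]
width: 0.0199
{'time': 6.3, 'joint_positions': [-0.1727, 0.0225, 1.2955, 0.0009, 1.8278, -1.5556], 'tool_pos': [0.5198, -0.0329, 0.2784], 'ee_rot': [-1.5667, -0.0008, 1.3832], 'wrist_force': [-0.0065, -0.719, -3.2676], 'width': 0.0199}
shift mm [-1.1 -1.2 -0.8] turn deg [-0.09  0.11  0.02]
```

View pics/wrist3.png

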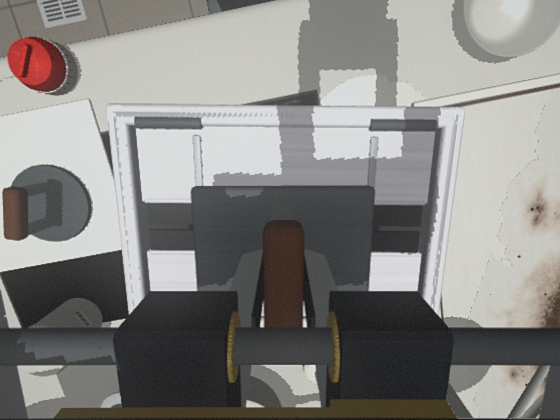

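View pics/side3.png

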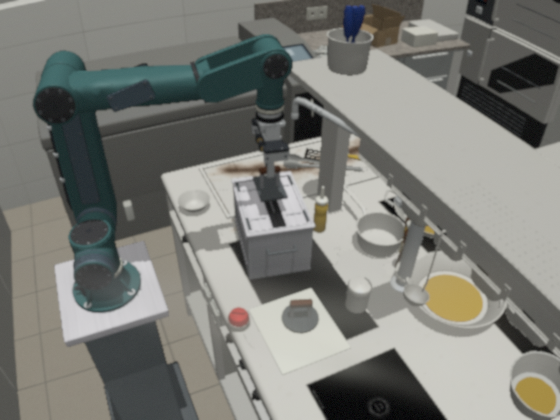

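```bash
python3 - <<'E'
from h import *
s=robot.snapshot("wrist");o=robot.get_obs()
T=np.eye(4);T[:3,:3]=Ro.from_euler("xyz",o["ee_rot"]).as_matrix();T[:3,3]=o["tool_pos"];T=T@np.array(s["mount"])
Pp=[]
for uv,z in [((165,228),.18),((405,228),.18),((109,107),.185),((462,107),.185)]:
    p=onplane(s,uv,z,T);Pp.append(p);print(uv,p.round(4))
for a,b in((0,1),(2,3)):
    e=Pp[b]-Pp[a];print("yaw",np.degrees(np.arctan2(-e[0],e[1])))
ex=np.array([np.cos(np.radians(-10.7)),np.sin(np.radians(-10.7))]);ey=np.array([-ex[1],ex[0]])
m=(Pp[0]+Pp[1])/2;print("seal dx from tool in hopper x",(m[:2]-o["tool_pos"][:2])@ex)
m=(Pp[2]+Pp[3])/2;print("rim mid from tool hopper x,y",(m[:2]-o["tool_pos"][:2])@ex,(m[:2]-o["tool_pos"][:2])@ey)
a=cv2.resize(s["color"][90:340,100:480],None,fx=2,fy=2);cv2.imwrite("pics/w3z.png",a)
E
```

```text
(165, 228) [ 0.5077 -0.1311  0.18  ]
(405, 228) [0.5447 0.0673 0.18  ]
(109, 107) [ 0.4072 -0.1454  0.185 ]
(462, 107) [0.4561 0.1172 0.185 ]
yaw -10.540194521736938
yaw -10.5553431835007
seal dx from tool in hopper x 0.005654454341345024
rim mid from tool hopper x,y -0.09055606110804455 0.0008120891019506062
```

View pics/w3z.png

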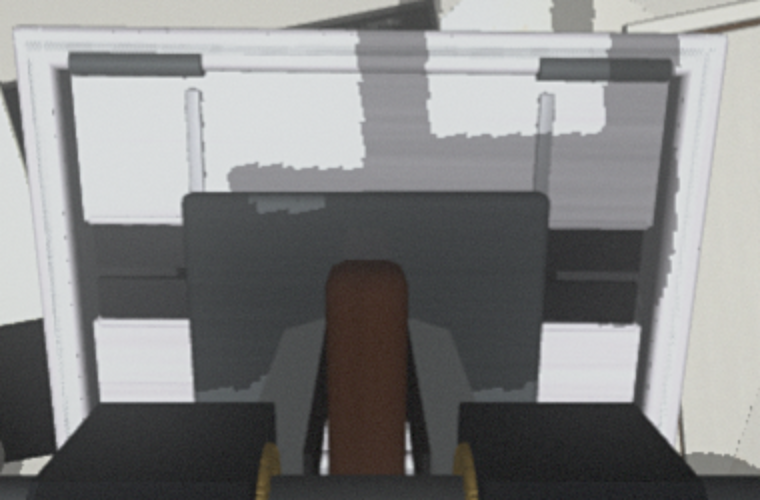

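```bash
python3 -m creep '[[0,10,-3,0,0,0,255],[0,25,-3,0,0,0,255],[0,38,-3,0,0,0,255],[0,44,-3,0,0,0,255],[0,49,-3,0,0,0,255]]'; python3 -m creep '[[0,6,0,0,0,0,255],[0,12,0,0,0,0,255],[0,18,0,0,0,0,255],[0,24,0,0,0,0,255],[0,30,0,0,0,0,255]]'
```

```text
time: 7.12
tool_pos: [0.5234, -0.0337, 0.2312]
ee_rot: [-1.57, -0.0, 1.384]
wrist_force: [-0.1, -0.1, -4.0]
width: 0.0198
time: 7.75
tool_pos: [0.5237, -0.0337, 0.2018]
ee_rot: [-1.572, -0.0, 1.384]
wrist_force: [-0.9, 0.1, 1.9]
width: 0.0196
```

```bash
python3 -m creep '[[0,7,0,0,0,0,255],[0,14,0,0,0,0,255],[0,21,0,0,0,0,255],[0,28,0,0,0,0,255],[0,35,0,0,0,0,255]]'; python3 - <<'E'
from h import *
st()
s=robot.snapshot("wrist");cv2.imwrite("pics/w4.png",s["color"])
E
```

```text
time: 8.38
tool_pos: [0.5227, -0.0335, 0.165]
ee_rot: [-1.568, 0.0, 1.384]
wrist_force: [-0.7, -0.4, -2.7]
width: 0.0198
{'time': 8.375, 'joint_positions': [-0.1723, 0.0425, 1.4982, -0.0, 1.6037, -1.5565], 'tool_pos': [0.5227, -0.0335, 0.165], 'ee_rot': [-1.568, 0.0001, 1.3842], 'wrist_force': [-0.7498, -0.3534, -2.6808], 'width': 0.0198}
```

View pics/w4.png

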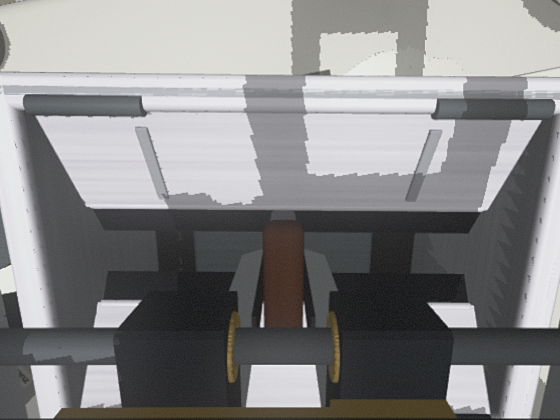

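Front flap is pushed down, with its edge at row ~210; the press is between the flaps and still level. I'll keep descending and watch the force.

```bash
python3 -m creep '[[0,9,0,0,0,0,255],[0,18,0,0,0,0,255],[0,27,0,0,0,0,255],[0,36,0,0,0,0,255],[0,45,0,0,0,0,255]]'; python3 -m creep '[[0,2,0,0,0,0,255],[0,4,0,0,0,0,255],[0,6,0,0,0,0,255],[0,8,0,0,0,0,255],[0,8,0,0,0,0,255]]'
```

```text
time: 9.05
tool_pos: [0.5234, -0.0336, 0.121]
ee_rot: [-1.571, -0.0, 1.384]
wrist_force: [-0.3, -0.3, -2.3]
width: 0.0195
time: 9.68
tool_pos: [0.5234, -0.0336, 0.1134]
ee_rot: [-1.57, -0.0, 1.384]
wrist_force: [0.3, 0.1, -3.5]
width: 0.0199
```

```bash
python3 -m creep '[[0,1,0,0,0,0,255],[0,2,0,0,0,0,255],[0,3,0,0,0,0,255],[0,4,0,0,0,0,255],[0,5,0,0,0,0,255]]'
```

```text
time: 10.3
tool_pos: [0.5235, -0.0336, 0.1087]
ee_rot: [-1.571, -0.0, 1.384]
wrist_force: [0.7, -0.5, -3.2]
width: 0.0196
```

```bash
python3 -m creep '[[0,1,0,0,0,0,255],[0,2,0,0,0,0,255],[0,3,0,0,0,0,255],[0,4,0,0,0,0,255]]'
```

```text
time: 10.8
tool_pos: [0.5235, -0.0336, 0.1046]
ee_rot: [-1.571, -0.0, 1.384]
wrist_force: [-0.5, -0.2, -3.8]
width: 0.0198
```

```bash
python3 -m creep '[[0,1,0,0,0,0,255],[0,2,0,0,0,0,255],[0,3,0,0,0,0,255],[0,4,0,0,0,0,255]]'
```

```text
time: 11.3
tool_pos: [0.5235, -0.0336, 0.1006]
ee_rot: [-1.571, -0.0, 1.384]
wrist_force: [0.6, 0.0, -4.1]
width: 0.0196
```

```bash
python3 -m creep '[[0,1,0,0,0,0,255],[0,2,0,0,0,0,255],[0,3,0,0,0,0,255]]'
```

```text
time: 11.68
tool_pos: [0.5235, -0.0336, 0.0976]
ee_rot: [-1.571, -0.0, 1.384]
wrist_force: [-0.7, -0.3, -4.0]
width: 0.0197
```

```bash
python3 -m creep '[[0,1,0,0,0,0,255],[0,2,0,0,0,0,255],[0,3,0,0,0,0,255],[0,4,0,0,0,0,255]]'
```

```text
time: 12.18
tool_pos: [0.5235, -0.0336, 0.0936]
ee_rot: [-1.571, -0.0, 1.384]
wrist_force: [0.8, 0.2, -3.2]
width: 0.0196
```

```bash
python3 -m creep '[[0,1,0,0,0,0,255],[0,2,0,0,0,0,255],[0,3,0,0,0,0,255]]'
```

```text
time: 12.55
tool_pos: [0.5235, -0.0336, 0.0906]
ee_rot: [-1.571, -0.0, 1.384]
wrist_force: [-0.2, -0.5, -4.2]
width: 0.0197
```

```bash
python3 -m creep '[[0,1,0,0,0,0,255],[0,2,0,0,0,0,255],[0,3,0,0,0,0,255],[0,4,0,0,0,0,255]]'
```

```text
time: 13.05
tool_pos: [0.5235, -0.0336, 0.0867]
ee_rot: [-1.571, -0.0, 1.384]
wrist_force: [1.0, -0.4, -3.1]
width: 0.0199
```

```bash
python3 -m creep '[[0,1,0,0,0,0,255],[0,2,0,0,0,0,255],[0,3,0,0,0,0,255]]'
```

```text
time: 13.42
tool_pos: [0.5235, -0.0337, 0.0837]
ee_rot: [-1.571, -0.0, 1.384]
wrist_force: [0.1, -0.4, -1.8]
width: 0.0197
```

```bash
python3 -m creep '[[0,1,0,0,0,0,255],[0,2,0,0,0,0,255],[0,2,0,0,0,0,255]]'
```

```text
time: 13.8
tool_pos: [0.5239, -0.0337, 0.0821]
ee_rot: [-1.572, -0.0, 1.384]
wrist_force: [-0.6, -0.4, -0.5]
width: 0.0197
```

```bash
python3 -m creep '[[0,0.5,0,0,0,0,255],[0,1,0,0,0,0,255],[0,1,0,0,0,0,255]]'
```

```text
time: 14.18
tool_pos: [0.5238, -0.0337, 0.081]
ee_rot: [-1.572, -0.0, 1.384]
wrist_force: [0.1, -0.8, 0.1]
width: 0.0199
```

```bash
python3 -m creep '[[0,0.5,0,0,0,0,255],[0,1,0,0,0,0,255],[0,1,0,0,0,0,255]]'
```

```text
time: 14.55
tool_pos: [0.5239, -0.0338, 0.0803]
ee_rot: [-1.572, -0.0, 1.384]
wrist_force: [0.3, -1.3, 2.2]
width: 0.0198
```

```bash
python3 - <<'E'
from h import *
s=robot.snapshot("wrist");cv2.imwrite("pics/w5.png",s["color"]);st()
s=robot.snapshot("side");cv2.imwrite("pics/s5.png",cv2.resize(s["color"][120:290,200:370],None,fx=3.5,fy=3.5,interpolation=cv2.INTER_CUBIC))
E
```

```text
{'time': 14.6, 'joint_positions': [-0.1724, 0.0902, 1.6194, -0.0, 1.4309, -1.5562], 'tool_pos': [0.5239, -0.0338, 0.0802], 'ee_rot': [-1.5719, -0.0, 1.3838], 'wrist_force': [0.3969, -1.2371, 3.3947], 'width': 0.0197}
```

View pics/w5.png

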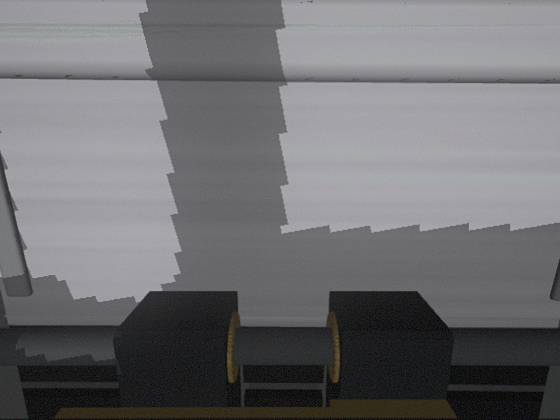

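View pics/s5.png

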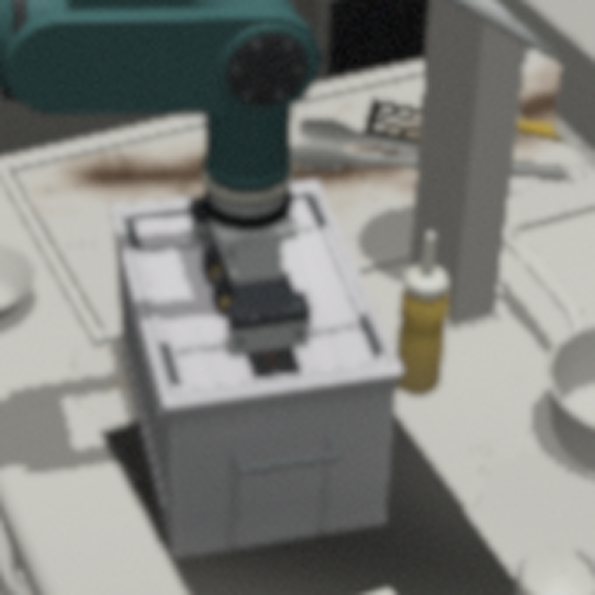

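The body is now pushing the flaps, which account for about 5 N, so this isn't the shelf yet. I'll keep feeling downward for a clear 4 N/mm slope.

```bash
python3 -m creep '[[0,0.5,0,0,0,0,255],[0,1,0,0,0,0,255],[0,1,0,0,0,0,255]]'
```

```text
time: 15.02
tool_pos: [0.524, -0.0339, 0.0795]
ee_rot: [-1.572, 0.0, 1.384]
wrist_force: [0.3, -1.4, 5.7]
width: 0.0197
```

```bash
python3 -m creep '[[0,0.5,0,0,0,0,255],[0,1,0,0,0,0,255],[0,1,0,0,0,0,255]]'
```

```text
time: 15.4
tool_pos: [0.5241, -0.0339, 0.079]
ee_rot: [-1.573, 0.0, 1.384]
wrist_force: [-0.3, -1.6, 7.1]
width: 0.0195
```

```bash
python3 -m creep '[[0,0.5,0,0,0,0,255],[0,1,0,0,0,0,255],[0,1.5,0,0,0,0,255],[0,1.5,0,0,0,0,255],[0,1.5,0,0,0,0,255]]'
```

```text
time: 16.02
tool_pos: [0.5241, -0.034, 0.0782]
ee_rot: [-1.573, 0.0, 1.384]
wrist_force: [-1.4, -1.9, 10.0]
width: 0.0196
```

```bash
python3 -m creep '[[0,0.5,0,0,0,0,255],[0,1,0,0,0,0,255],[0,1.5,0,0,0,0,255],[0,1.5,0,0,0,0,255],[0,1.5,0,0,0,0,255]]'
```

```text
time: 16.65
tool_pos: [0.5241, -0.034, 0.0775]
ee_rot: [-1.573, 0.0, 1.384]
wrist_force: [-3.1, -1.7, 12.0]
width: 0.0201
```

```bash
python3 -m creep '[[0,-1,0,0,0,0,255],[0,-2,0,0,0,0,255],[0,-2.5,0,0,0,0,255],[0,-2.5,0,0,0,0,255]]'
```

```text
time: 17.15
tool_pos: [0.5241, -0.034, 0.0787]
ee_rot: [-1.573, 0.0, 1.384]
wrist_force: [-0.7, -1.9, 8.5]
width: 0.0198
```

```bash
python3 -m creep '[[0,-0.5,0,0,0,0,255],[0,-1,0,0,0,0,255],[0,-1,0,0,0,0,255],[0,-1,0,0,0,0,190]]'; python3 -m creep '[[0,0,0,0,0,0,180],[0,0,0,0,0,0,160],[0,0,0,0,0,0,140],[0,0,0,0,0,0,140],[0,0,0,0,0,0,140]]'
```

```text
time: 17.65
tool_pos: [0.5238, -0.0337, 0.0786]
ee_rot: [-1.572, -0.0, 1.384]
wrist_force: [0.2, 0.6, 3.8]
width: 0.0233
time: 18.27
tool_pos: [0.5235, -0.0335, 0.0781]
ee_rot: [-1.571, -0.0, 1.384]
wrist_force: [0.7, 0.1, 3.1]
width: 0.0425
```

```bash
python3 -m creep '[[0,-2,0,0,0,0,140],[0,-5,0,0,0,0,140],[0,-10,0,0,0,0,140],[0,-16,0,0,0,0,140],[0,-25,0,0,0,0,140]]'; python3 -m creep '[[0,-15,0,0,0,0,140],[0,-30,0,0,0,0,140],[0,-45,0,0,0,0,140],[0,-60,0,0,0,0,140],[0,-75,0,0,0,0,140]]'; python3 -m creep '[[0,-20,0,0,0,0,140],[0,-40,0,0,0,0,140],[0,-60,0,0,0,0,140],[0,-80,0,0,0,0,140],[0,-100,0,0,0,0,140]]'
```

```text
time: 18.9
tool_pos: [0.523, -0.0336, 0.1031]
ee_rot: [-1.569, -0.0, 1.384]
wrist_force: [0.0, -0.6, -0.8]
width: 0.0425
time: 19.52
tool_pos: [0.5236, -0.0337, 0.1794]
ee_rot: [-1.571, -0.0, 1.384]
wrist_force: [0.7, -0.3, -0.2]
width: 0.0421
time: 20.15
tool_pos: [0.5234, -0.0336, 0.2794]
ee_rot: [-1.571, -0.0, 1.384]
wrist_force: [1.0, -0.9, 0.5]
width: 0.0427
```

```bash
python3 - <<'E'
from h import *
st()
for c in("top","wrist","side"):
    s=robot.snapshot(c);cv2.imwrite(f"pics/{c}6.png",s["color"])
E
```

```text
{'time': 20.15, 'joint_positions': [-0.1724, 0.0274, 1.2884, 0.0001, 1.8256, -1.5562], 'tool_pos': [0.5234, -0.0336, 0.2794], 'ee_rot': [-1.5709, -0.0001, 1.3838], 'wrist_force': [1.0027, -0.8563, 0.5157], 'width': 0.0427}
```

View pics/wrist6.png

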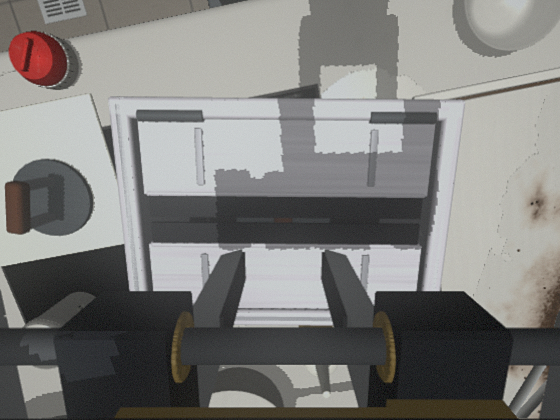

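View pics/side6.png

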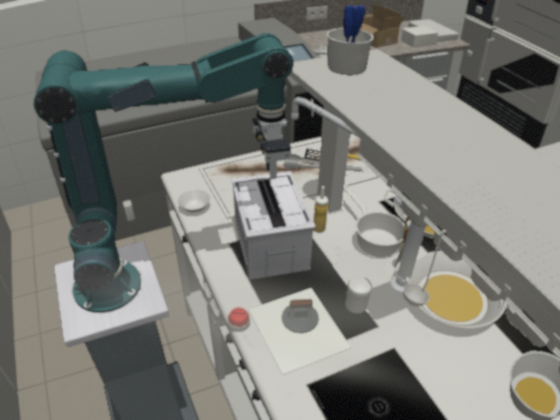

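Both flaps look level and shut. A trace of brown bar shows through the seal slit at (283,219), roughly mid-mouth. I'll let things settle, check the bystanders and hand in.

```bash
python3 -m creep '[[0,0,0,0,0,0,140],[0,0,0,0,0,0,140],[0,0,0,0,0,0,140],[0,0,0,0,0,0,140]]'; python3 - <<'E'
from h import *
for c in("side","top"):
    robot.snapshot(c)
    for n in ["round_press_center","timer","bowl","shaker","sq_oil"]:
        r=robot.landmark_of(n,c); print(c,n,[(np.round(d["point"],3),round(d["p"],2)) for d in r[:1]])
st(); print(robot.close_job())
E
```

```text
time: 20.8
tool_pos: [0.5234, -0.0336, 0.2779]
ee_rot: [-1.57, -0.0, 1.384]
wrist_force: [-0.1, -0.0, 0.6]
width: 0.0427
side round_press_center [(array([ 0.48 , -0.336,  0.044]), 0.91)]
side timer [(array([ 0.318, -0.286, -0.   ]), 0.72)]
side bowl [(array([ 0.318, -0.284,  0.002]), 0.67)]
side shaker [(array([ 0.649, -0.358,  0.004]), 0.75)]
side sq_oil [(array([ 0.701, -0.026,  0.002]), 0.71)]
top round_press_center [(array([ 0.48 , -0.338,  0.043]), 0.91)]
top timer [(array([ 0.321, -0.282, -0.003]), 0.75)]
top bowl [(array([ 0.357,  0.259, -0.   ]), 0.78)]
top shaker [(array([ 0.65 , -0.359, -0.003]), 0.73)]
top sq_oil []
{'time': 21.4, 'joint_positions': [-0.1723, 0.0276, 1.2906, 0.0001, 1.8234, -1.5562], 'tool_pos': [0.5235, -0.0336, 0.2782], 'ee_rot': [-1.5708, -0.0001, 1.3839], 'wrist_force': [-0.7942, -0.1609, 0.0113], 'width': 0.0424}
the job is handed in; nothing more can be done
None
```

I put the rectangular press away in the hopper and handed the job in at about 21 s. No verdict came back.

- **Placing:** I gripped the press by its bar, turned it to the hopper's angle (about -10.7°) and lowered it through both flaps. The shelf is about 33 mm up. It showed as a rise of roughly 4 N/mm on top of the 5–6 N I put down to the flaps pushing on the gripper. I pressed to about 10 N on the pad, eased off, let go and withdrew straight up.
- **Press and flaps:** In the last pictures both flaps look level and shut, and a trace of the bar shows through the seal near mid-mouth. The wrist force was back to about zero and the arm was well clear. The press itself is hidden, so I judged that it stands flat from the level grip and the shelf feel only.
- **Bystanders:** Each was found within about 5 mm of its starting place in at least one camera. Two checks failed. The side camera's best answer for the bowl was the timer's position, but the top camera and the picture show the bowl in place. The top camera did not find the squeeze bottle, but the side camera found it unmoved.
- **Hopper centre:** The cameras disagreed by about 4–5 mm in x on where the hopper's centre is, so I aimed between them. That is well inside the 60 mm allowed.

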